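# Hold a lens carrier against the sprung stop of its assembly jig

## Task

Take the lens carrier by its post, set it flat on the board at the open mouth of the black jig with its lens plate leading, and slide it along the channel, under the bridge, until it meets the sprung stop plate. Then press it gently against the stop with a steady push of about 10 N (never ram it) and finish like that, still holding it flat and straight in the channel, so that a colleague can screw it down: the program ends while pushing, nothing is let go. Leave the screwdriver, the loose ring and the spare post where they are.

Things in the scene. Friction and masses are not known exactly. Their poses are not given: they have to be found in the camera images.
- carrier: Loose lens carrier, 0.5 kg: dark steel bar 140 long (x), 50 wide (y), 12 high; a square bright steel post 24 x 24 on it, centred at x = -45, top 72 above the underside; a black lens plate (12 thick, 40 wide, top at 38) upright at its front end, flush with the bar's end. Origin: centre of the underside; x to the front, z up.
- carrier_nose (a point): Middle of the lower front edge of the carrier, x = +70 from its origin, at the underside; axes as the carrier. The slick underside drags on the board with about 1 N, plus 0.2 N for each N that the hand presses it down.
- carrier_post (a point): Good grip point on the axis of the carrier's square post, 52 above its underside (post spans 12 to 72); axes as the carrier. Post faces are square to the carrier's axes; grip across y (fingers on the left and right faces).
- jig: The black jig, bolted to the board at a varying place and yaw. Origin: on the board under the middle of the stop's face at rest; x = pushing direction (mouth to stop), y left, z up. Two side rails 14 high leave a channel 55 wide from x = -120 to 0, with the board as floor. A fixed block stands behind the stop plate, x = 38 to 66, 46 high.
- jig_mouth (a point): On the board, on the channel's centre line at x = -156 of the jig: the open mouth, about 78 wide there, where the flared rail ends (14 high) narrow to the channel at x = -120.
- jig_bridge (a point): Under the middle of the bridge that crosses the channel, at board height, x = -52.5 of the jig. The bridge is 25 long (x), its underside 48 and its top 58 above the board; its uprights, 60 high, stand at y = 44 to 56 on either side.
- stop_plate: The jig's sprung stop plate: bright steel, 46 wide, 10 thick, 4 to 40 above the board, on two pins. Origin and axes are the jig's when at rest. It yields only along the jig's +x: spring 1 N per mm, no preload (10 N at 10 mm), rigid end after 18 mm. So its x in the jig's frame gives the push on it; the wrist feels the drag on the board as well.
- driver: A loose screwdriver lying on the board, a bystander; origin under its middle, x along it.
- cage_ring: A loose flat black ring, 70 across and 12 high, a bystander; origin under its centre.
- post_foot: A spare steel post standing on a round foot 44 across, 60 high in all, a bystander; origin under its centre.

How it is judged:
By the outcome, as a careful person would: the job done as asked, in the order asked, and still so for the second after the job is handed in, while the arm keeps its last pose, push and grip.
It also fails if it takes over 48 s, if anything falls off the work surface, if the arm or the gripper's body presses on something with over 40 N, if the wrist force passes 120 N, or if a joint passes its speed limit or range.

## Robot

A 6-joint arm with a two-finger parallel gripper is mounted at the origin on the work surface. World frame = base frame: x ahead of the robot, y to its left, z up, the work surface at z = 0. Lengths are in m, angles in rad, forces in N, time in s.
With the tool pointing down it reaches from about 0.275 to 0.75 m from the base axis. Payload 10.2 kg.
Tool frame: the origin (TCP) lies at the very end of the fingers, on their centre line; the grasp point (between the pads) lies 19 mm behind it (env.tcp_to_grasp is the distance from the TCP to the grasp point, in m); z points along the fingers, y is the line along which they close (so a half turn about z gives the same grasp; the last joint's range is limited). The gripper opens to 85 mm and grips with 20 to 120 N. Pads are 22 mm wide; open, the fingers measure 114 mm over their backs; the gripper's body (76 mm by 85 mm) begins 54 mm behind the grasp point. The pads swing forward as they close: fully open they stand 13 mm farther back than shut.
Start: joints at [-1.411, 0.313, 1.498, -0, 1.331, -0.223], TCP at [0.196, -0.487, 0.231] pointing down, gripper open.
Joint ranges: [-2.94, 2.94], [-0.97, 2.17], [0.19, 2.56], [-1.23, 4.37], [0.02, 3.11], [-2.88, 2.88]. Speed limits (rad/s): [2.39, 2.39, 3.01, 3.14, 3.14, 3.14].

## Interface

Orientations are given as [roll, pitch, yaw] about the fixed x, y, z axes, in that order (R = Rz(yaw) Ry(pitch) Rx(roll)).
In Python, from station import env gives the robot as it stands.
- The arm moves only by the tool jog_arm, called after "Request:" in YAML: its name, and indented under it one key for each argument. Schema: {"type":"object","properties":{"deltas":{"type":"array","items":{"type":"object","properties":{"finger_gap":{"type":"number"},"pos":{"type":"array","items":{"type":"number"},"minItems":3,"maxItems":3},"turn":{"type":"number"}},"additionalProperties":false,"required":["finger_gap"]},"minItems":1,"maxItems":8},"grip_n":{"type":"number"},"only":{"type":"string"},"quiet":{"type":"boolean"},"lines":{"type":"string"}},"required":["deltas"],"additionalProperties":false}. deltas is a list of rows, 1 to 8 of them, each an object with the fields finger_gap (the finger opening in m), pos (a list: dx, dy, dz in m), turn (a turn about the tool's z in rad); a field left out counts as zero (the opening has to be given); each row shifts and turns the commanded pose from where the row before left it, along the tool's axes as they then stand; what a row does not reach is not made up. A row lasts 1/10 s, in which the tool goes at most 0.05 m and 0.15 rad, less where a joint would pass 70% of its speed; a pose out of reach is approached as far as the arm can. The fingers move at their own pace and stop on an object; grip_n is the grip in N (left out, the last holds). Time passes only in rows, so rows that do not move let the fingers close. The tool returns the time, the measured TCP pose, the force, the opening and the grip force at its end. only (a regular expression) keeps the lines of the reply that match it, lines (a string "A,B") keeps lines A to B, and quiet returns only ok. Input that does not fit is refused with a message, and nothing moves.
- env.observe(): the state, without advancing time (a new reading comes with each control period).
- env.snapshot(name): name is "scene" or "side" or "wrist"; returns a dict with "color" (420x560x3 uint8, blue, green, red), "camera_matrix" (3x3 intrinsics, pixels), "k1" (the pictures are not rectified: a ray, as slopes to the right and down, at radius r is drawn at 1 + k1 r^2 times it, then the intrinsics apply), "world_to_cam" (4x4, takes a point from world to camera coordinates). Camera axes: x right, y down, z forward; pixel columns grow to the right and rows downward; lengths in m; the calibration is good to about 2 mm. A picture is of the moment at which its call begins. There is no depth.
- env.hand_in(): hands the job in; it is judged then, once.
The state is a dict: "clock": time; "joint_pos": joint angles; "qd": joint speeds; "effort": joint torques, N m; "ee_pos": TCP position; "tcp_rot": TCP orientation; "wrist_force": force on the tool from outside, world axes, zero at the start; "moment": the same for the moment, N m; "finger_gap": finger opening in m; "finger_force": force on a finger pad.
Only numpy, scipy, OpenCV 4.12 (cv2) and the standard library are available. Lean on these libraries where they do the work, as an engineer would, in place of code of your own. Each camera call takes 0.05 s, during which the arm holds its last target. There are 200 camera calls.

## Working session

There is one attempt and no reset: what is moved stays moved. The work goes in short steps, Python scripts to look and compute and a tool call to move; the robot and the scene stay as the last step left them, time stands still between calls to the robot, and variables do not carry over. Pictures are saved under pics/ and viewed, at most 10 in all, crops included, and the job is handed in when it is done.

```bash
ls; mkdir -p pics; python3 - <<'E'
from station import env
import cv2
print(env.observe(), env.tcp_to_grasp)
for n in ("scene","side"):
    s=env.snapshot(n); cv2.imwrite(f"pics/{n}0.png",s["color"]); print(n,s["camera_matrix"],s["k1"],s["world_to_cam"])
E
```

```text
pics
station.py
{'clock': 0.0, 'joint_pos': array([-1.41137597e+00,  3.13463551e-01,  1.49846568e+00, -1.70809535e-05,
        1.33100865e+00, -2.23380084e-01]), 'qd': array([-4.82328759e-04, -1.29532300e-03, -2.99651389e-04, -8.21516050e-04,
       -4.53693320e-04, -3.14924703e-05]), 'effort': array([-1.20932593e-03, -4.12266147e+01, -2.59745497e+01, -2.06455156e-04,
        4.16921495e-03, -9.66195614e-06]), 'ee_pos': array([ 0.19604818, -0.48673007,  0.23071738]), 'tcp_rot': array([-3.14027717e+00, -2.81830213e-04,  3.82804326e-01]), 'wrist_force': array([ 0.99987644, -0.6255421 ,  0.33941244]), 'moment': array([ 0.05920064, -0.06337607,  0.03074083]), 'finger_force': 0.0, 'finger_gap': 0.08543243160855038} 0.0187
scene [[460.05257199   0.         276.94838321]
 [  0.         460.05257199 214.42136842]
 [  0.           0.           1.        ]] -0.07435034845875448 [[ 0.82574808  0.56401863  0.00480561 -0.50674646]
 [ 0.33461689 -0.48299954 -0.8091619  -0.12962691]
 [-0.45406128  0.66977192 -0.5875661   1.29195994]
 [ 0.          0.          0.          1.        ]]
side [[444.02470007   0.         277.57723699]
 [  0.         444.02470007 211.73748941]
 [  0.           0.           1.        ]] 0.0023958187029627298 [[ 0.91440357 -0.40434784  0.01920741 -0.54077491]
 [-0.28422945 -0.67510262 -0.68077168  0.21323958]
 [ 0.28823553  0.61704074 -0.73224381  0.87800072]
 [ 0.          0.          0.          1.        ]]
```
View pics/scene0.png

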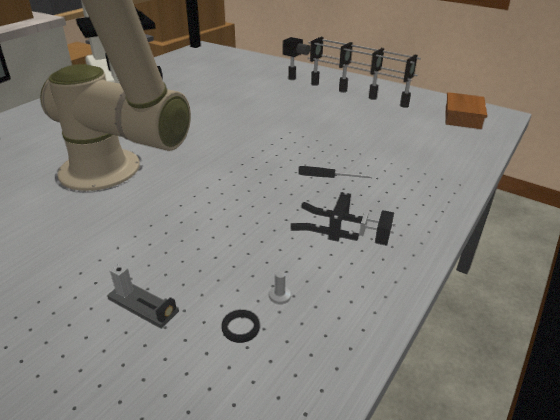

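View pics/side0.png

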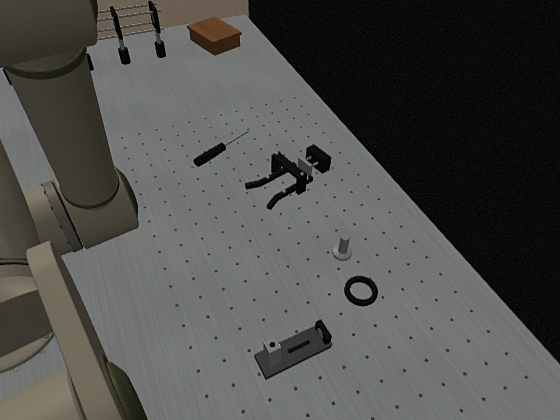

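Scene view: carrier at about (143,298), its post at (122,280); jig from (292,215) to (392,228), with the mouth on the left. Side view: carrier at (293,350), jig at (288,178). I'll enlarge both.

```bash
cat > h.py <<'E'
import numpy as np, cv2
from station import env
def cam(s):
    return s["camera_matrix"], np.array([s["k1"],0,0,0.]), s["world_to_cam"]
def proj(c,P):
    K,D,T=c; return cv2.projectPoints(np.asarray(P,float).reshape(-1,3),cv2.Rodrigues(T[:3,:3])[0],T[:3,3],K,D)[0][:,0]
def plane(c,uv,z):
    K,D,T=c; n=cv2.undistortPoints(np.asarray(uv,float).reshape(-1,1,2),K,D)[:,0]
    d=np.c_[n,np.ones(len(n))]@T[:3,:3]; o=-T[:3,:3].T@T[:3,3]
    return o+d*((z-o[2])/d[:,2])[:,None]
E
python3 - <<'E'
from h import *
tiles=[]
for n,rs in (("scene",((95,255,100,75),(285,185,116,70))),("side",((245,310,100,75),(240,138,100,75)))):
    im=cv2.imread(f"pics/{n}0.png"); row=[]
    for x,y,w,h in rs:
        k=400/w if w==116 else 4
        t=cv2.resize(im[y:y+h,x:x+w],(400,300 if w==100 else int(h*k)),interpolation=cv2.INTER_CUBIC)
        t=cv2.copyMakeBorder(t,0,300-t.shape[0],0,0,cv2.BORDER_CONSTANT)
        t=cv2.convertScaleAbs(t,alpha=1.6,beta=10)
        row.append(t)
    tiles.append(np.hstack(row))
cv2.imwrite("pics/mos.png",np.vstack(tiles))
E
```

View pics/mos.png

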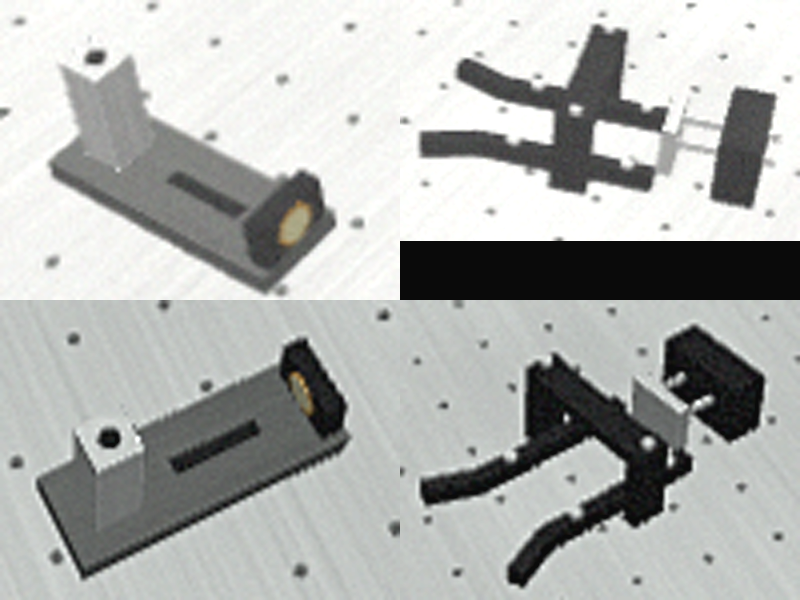

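Carrier and jig corners are clear in both enlarged views: post top, bar corners, bridge top, stop plate and rear block. Next I fit x, y and yaw of both to these corners.

```bash
cat > fit.py <<'E'
from h import *
from scipy.optimize import least_squares
C={n:cam(env.snapshot(n)) for n in ("scene","side")}
def conv(n,part,m):
    m=np.array(m,float)
    if n=="scene": return m/4+[95,255] if part=="c" else (m-[400,0])/(400/116)+[285,185]
    return (m-[0,300])/4+[245,310] if part=="c" else (m-[400,300])/4+[240,138]
car=[("scene",(-70,-25,12),(52,163)),("scene",(70,-25,12),(267,283)),("scene",(70,25,12),(334,213)),
("scene",(-57,-12,72),(60,64)),("scene",(-33,-12,72),(97,79)),("scene",(-33,12,72),(132,55)),("scene",(-33,-12,12),(118,171)),
("side",(-70,25,12),(38,482)),("side",(-70,-25,12),(83,572)),("side",(70,-25,12),(348,437)),
("side",(-57,12,72),(77,427)),("side",(-57,-12,72),(99,471)),("side",(-33,-12,72),(144,456))]
jig=[("side",(0,23,40),(632,376)),("side",(0,-23,40),(688,412)),("side",(-65,56,60),(527,368)),("side",(-40,56,60),(555,354)),
("side",(-65,-56,60),(628,460)),("side",(-40,-56,60),(664,443)),("side",(38,'w',46),(667,335)),("side",(66,'w',46),(695,325)),("side",(66,'-w',46),(765,375)),
("side",(38,'-w',0),(732,440)),("scene",(-65,56,60),(597,28)),("scene",(-40,56,60),(627,31)),("scene",(-65,-56,0),(549,190)),("scene",(-40,-56,0),(586,191)),
("scene",(38,'w',46),(735,90)),("scene",(66,'w',46),(775,93)),("scene",(66,'-w',0),(752,206)),("scene",(38,'-w',0),(712,200)),("side",(-156,39,14),(438,483))]
def run(L,part,p0):
    uv=np.array([conv(n,part,m) for n,_,m in L])
    def f(p):
        w=p[3]*1000; c,s=np.cos(p[2]),np.sin(p[2]); r=[]
        for (n,P,_),q in zip(L,uv):
            y={'w':w,'-w':-w}.get(P[1],P[1]) if isinstance(P[1],str) else P[1]
            x,y,z=P[0]/1e3,y/1e3,P[2]/1e3
            r.append(proj(C[n],(p[0]+c*x-s*y,p[1]+s*x+c*y,z))[0]-q)
        return np.array(r).ravel()
    s=least_squares(f,p0,loss="soft_l1"); print(part,s.x.round(4),np.degrees(s.x[2]).round(2)); print(f(s.x).reshape(-1,2).round(1).tolist())
    return s.x
c=plane(C["scene"],[[143,298]],.012)[0]; j=plane(C["scene"],[[368,225]],.02)[0]; print(c,j)
run(car,"c",[c[0],c[1],0,0]); run(jig,"j",[j[0],j[1],.4,.04])
E
python3 fit.py
```

```text
[ 0.49296744 -0.27878858  0.012     ] [0.75137613 0.16843553 0.02      ]
c [ 0.4976 -0.2868  0.0636  0.    ] 3.64
[[-2.0, -0.1], [-1.5, -0.5], [-0.2, -0.7], [-0.9, 0.3], [-1.1, 1.2], [-0.4, -0.3], [0.0, 1.1], [-0.1, -2.2], [0.6, -1.2], [0.3, -0.5], [-0.6, -0.7], [0.0, -0.1], [1.1, -2.3]]
j [0.7383 0.1617 0.2684 0.0332] 15.38
[[0.5, -0.6], [-1.9, -0.5], [-0.2, -1.1], [0.3, -1.4], [3.1, -0.9], [1.7, -0.9], [0.0, 0.3], [0.7, -1.2], [0.3, -1.2], [-0.9, -0.0], [-1.5, -1.0], [0.2, 0.1], [-0.6, -0.2], [-0.5, 1.9], [-0.3, -0.6], [0.3, 0.9], [-0.0, 1.3], [-0.9, 0.4], [-1.8, 1.7]]
```

Request:
jog_arm:
  deltas:
    - {"finger_gap": 0.085,"pos": [0.039,-0.0108,0.0088]}
    - {"finger_gap": 0.085,"pos": [0.039,-0.0108,0.0088]}
    - {"finger_gap": 0.085,"pos": [0.039,-0.0108,0.0088]}
    - {"finger_gap": 0.085,"pos": [0.039,-0.0108,0.0088]}
    - {"finger_gap": 0.085,"pos": [0.039,-0.0108,0.0088]}
    - {"finger_gap": 0.085,"pos": [0.039,-0.0108,0.0088]}
    - {"finger_gap": 0.085,"pos": [0.039,-0.0108,0.0088]}
    - {"finger_gap": 0.085,"pos": [0.039,-0.0108,0.0088]}

```text
clock: 1.0
ee_pos: [0.4544, -0.2891, 0.1605]
tcp_rot: [-3.141, 0.0, 0.383]
wrist_force: [0.7, 0.1, -0.3]
finger_gap: 0.085
finger_force: 0.0
```

Request:
jog_arm:
  deltas:
    - {"finger_gap": 0.085,"turn": 0.106}
    - {"finger_gap": 0.085,"turn": 0.106}
    - {"finger_gap": 0.085,"turn": 0.107}
    - {"finger_gap": 0.085}
    - {"finger_gap": 0.085}

```text
clock: 1.5
ee_pos: [0.4532, -0.2903, 0.1608]
tcp_rot: [-3.141, 0.0, 0.067]
wrist_force: [-0.3, -0.6, -0.1]
finger_gap: 0.0847
finger_force: 0.0
```

```bash
python3 - <<'E'
from h import *
s=env.snapshot("wrist"); cv2.imwrite("pics/w1.png",s["color"]); print(cam(s)); o=env.observe(); print(o["ee_pos"],o["tcp_rot"])
c,y=np.array([.4976,-.2868]),.0636
R=np.array([[np.cos(y),-np.sin(y)],[np.sin(y),np.cos(y)]])
im=s["color"]
P=[(-70,-25,12),(-70,25,12),(70,25,12),(70,-25,12),(-57,-12,72),(-57,12,72),(-33,12,72),(-33,-12,72)]
for x,yy,z in P:
    q=proj(cam(s),[*(c+R@[x/1e3,yy/1e3]),z/1e3])[0]; cv2.circle(im,tuple(int(v) for v in q),3,(0,0,255),1)
cv2.imwrite("pics/w1o.png",im)
E
```

```text
(array([[356.40792285,   0.        , 283.75794506],
       [  0.        , 356.40792285, 208.20340837],
       [  0.        ,   0.        ,   1.        ]]), array([-0.05344391,  0.        ,  0.        ,  0.        ]), array([[ 0.06605653, -0.99781492, -0.00138397, -0.31860214],
       [-0.9456034 , -0.06304273,  0.31915485,  0.39186036],
       [-0.31854472, -0.01977358, -0.94770157,  0.45238114],
       [ 0.        ,  0.        ,  0.        ,  1.        ]]))
[ 0.45316745 -0.29035626  0.1608577 ] [-3.1415194e+00  8.2339087e-05  6.6225674e-02]
```

View pics/w1o.png

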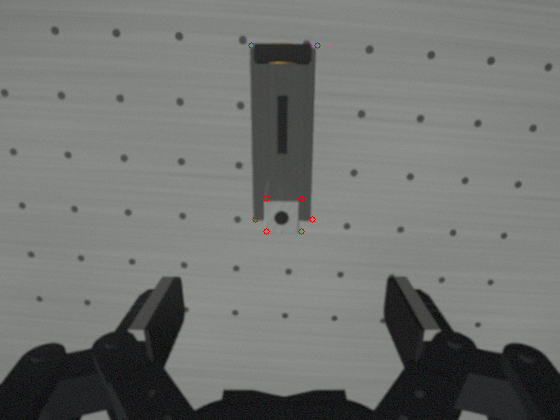

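The projected pose matches the wrist picture to within about 2 px: bar edges at columns 250–315 against 251–317, post at 264–299 against 266–301. The carrier is about 0.8 mm further left than fitted. I'll descend and grip.

Request:
jog_arm:
  deltas:
    - {"finger_gap": 0.085,"pos": [-0.0006,-0.0014,0.032]}
    - {"finger_gap": 0.085,"pos": [0,0,0.032]}
    - {"finger_gap": 0.085,"pos": [0,0,0.032]}
    - {"finger_gap": 0.085,"pos": [0,0,0.032]}
    - {"finger_gap": 0.085}
    - {"finger_gap": 0.085}

```text
clock: 2.15
ee_pos: [0.4528, -0.2892, 0.0336]
tcp_rot: [3.141, -0.0, 0.065]
wrist_force: [-0.1, -0.8, 1.3]
finger_gap: 0.085
finger_force: 0.0
```

Request:
jog_arm:
  deltas:
    - {"finger_gap": 0}
    - {"finger_gap": 0}
    - {"finger_gap": 0}
    - {"finger_gap": 0}
    - {"finger_gap": 0}
    - {"finger_gap": 0}
    - {"finger_gap": 0}
    - {"finger_gap": 0}
  grip_n: 80

```text
clock: 2.95
ee_pos: [0.4528, -0.2893, 0.0335]
tcp_rot: [3.141, -0.001, 0.064]
wrist_force: [-2.0, 0.0, 6.3]
finger_gap: 0.0231
finger_force: 79.4
```

Request:
jog_arm:
  deltas:
    - {"finger_gap": 0,"pos": [0,0,-0.015]}
    - {"finger_gap": 0,"pos": [0,0,-0.025]}
    - {"finger_gap": 0,"pos": [0,0,-0.025]}
    - {"finger_gap": 0,"pos": [0,0,-0.025]}
    - {"finger_gap": 0,"pos": [0.004,-0.02,0]}
    - {"finger_gap": 0,"pos": [0.004,-0.035,0]}
    - {"finger_gap": 0,"pos": [0.004,-0.04,0]}
    - {"finger_gap": 0,"pos": [0.004,-0.04,0]}

```text
clock: 3.75
ee_pos: [0.4592, -0.1516, 0.1222]
tcp_rot: [-3.14, 0.001, 0.063]
wrist_force: [0.1, -0.2, -4.3]
finger_gap: 0.0231
finger_force: 79.1
```

Request:
jog_arm:
  deltas:
    - {"finger_gap": 0,"pos": [0.004,-0.04,0]}
    - {"finger_gap": 0,"pos": [0.004,-0.04,0]}
    - {"finger_gap": 0,"pos": [0.004,-0.04,0]}
    - {"finger_gap": 0,"pos": [0.004,-0.04,0]}
    - {"finger_gap": 0,"pos": [0.004,-0.04,0]}
    - {"finger_gap": 0,"pos": [0.004,-0.04,0]}

```text
clock: 4.35
ee_pos: [0.4678, 0.0895, 0.1224]
tcp_rot: [-3.141, 0.002, 0.064]
wrist_force: [0.9, -0.1, -3.7]
finger_gap: 0.0231
finger_force: 79.1
```

Request:
jog_arm:
  deltas:
    - {"finger_gap": 0,"turn": -0.05}
    - {"finger_gap": 0,"turn": -0.05}
    - {"finger_gap": 0,"turn": -0.05}
    - {"finger_gap": 0,"turn": -0.054}
    - {"finger_gap": 0}
    - {"finger_gap": 0}

```text
clock: 4.95
ee_pos: [0.4682, 0.0878, 0.1225]
tcp_rot: [-3.141, 0.001, 0.266]
wrist_force: [0.1, -0.8, -3.6]
finger_gap: 0.0233
finger_force: 80.1
```

```bash
cat > ov.py <<'E'
from h import *
import sys
def overlay(n,J,out,pts,crop=None,k=1):
    s=env.snapshot(n); im=s["color"]; c,si=np.cos(J[2]),np.sin(J[2])
    if crop:
        x,y,w,h=crop; im=cv2.resize(im[y:y+h,x:x+w],None,fx=k,fy=k,interpolation=cv2.INTER_CUBIC)
    else: x=y=0
    for X,Y,Z in np.array(pts)/1e3:
        q=(proj(cam(s),[J[0]+c*X-si*Y,J[1]+si*X+c*Y,Z])[0]-[x,y]+.5)*k-.5
        cv2.circle(im,tuple(int(round(v)) for v in q),3,(0,0,255),1)
    cv2.imwrite(out,im)
JP=[(-156,39,14),(-156,-39,14),(-120,27.5,14),(-120,-27.5,14),(-65,27.5,14),(-65,-27.5,14),(-65,56,60),(-65,-56,60),(-40,56,60),(-40,-56,60),(0,23,40),(0,-23,40),(38,33,46),(38,-33,46)]
E
python3 - <<'E'
from ov import *
overlay("wrist",(.7383,.1617,.2684),"pics/w2.png",JP)
print(env.observe()["ee_pos"])
E
```

```text
[0.46828831 0.08780086 0.12260545]
```

View pics/w2.png

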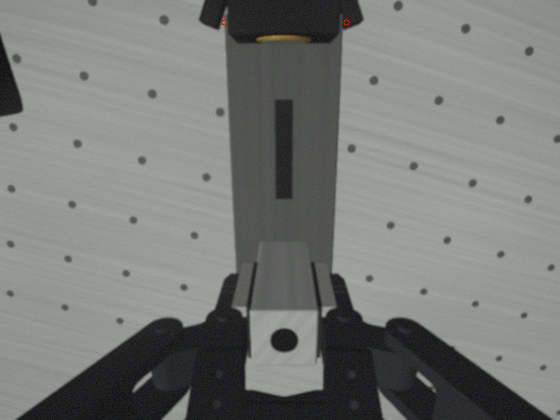

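Carrier is held straight, with the bar centred at column 284. The flare tips at about columns 223 and 347 match the projected mouth (224 and 346). I'll lower it to the board.

Request:
jog_arm:
  deltas:
    - {"finger_gap": 0,"pos": [0,0,0.025]}
    - {"finger_gap": 0,"pos": [0,0,0.025]}
    - {"finger_gap": 0,"pos": [0,0,0.025]}
    - {"finger_gap": 0,"pos": [0,0,0.008],"turn": -0.002}
    - {"finger_gap": 0,"pos": [0,0,0.002]}
    - {"finger_gap": 0,"pos": [0,0,0.002]}
    - {"finger_gap": 0,"pos": [0,0,0.001]}
    - {"finger_gap": 0}

```text
clock: 5.8
ee_pos: [0.469, 0.0878, 0.0356]
tcp_rot: [3.141, -0.001, 0.27]
wrist_force: [-0.1, -0.3, -3.6]
finger_gap: 0.0231
finger_force: 79.9
```

```bash
python3 - <<'E'
from ov import *
J=(.7383,.1617,.2684)
P=JP+[(-165-140*i,25*j,12) for i in (0,1) for j in (-1,1)]
overlay("side",J,"pics/s2.png",P,(190,130,160,120),5)
print(env.observe())
E
```

```text
{'clock': 5.85, 'joint_pos': array([-6.11208268e-02,  4.73251522e-01,  1.85398699e+00,  4.56906605e-06,
        8.13266219e-01,  1.23989570e+00]), 'qd': array([-0.00059292,  0.00115284,  0.00130074,  0.00047383,  0.00010922,
       -0.00154071]), 'effort': array([-1.16418680e-02, -4.24801648e+01, -1.92386270e+01,  3.43599287e-02,
       -1.46363745e-01,  1.54281544e-03]), 'ee_pos': array([0.4688885 , 0.08782383, 0.03547762]), 'tcp_rot': array([ 3.14124234e+00, -1.02998138e-03,  2.69776847e-01]), 'wrist_force': array([ 0.35535428, -0.44330251, -4.93537946]), 'moment': array([-0.10364854,  0.11662183,  0.05051349]), 'finger_force': 79.93831157684326, 'finger_gap': 0.022933674414201268}
```

View pics/s2.png

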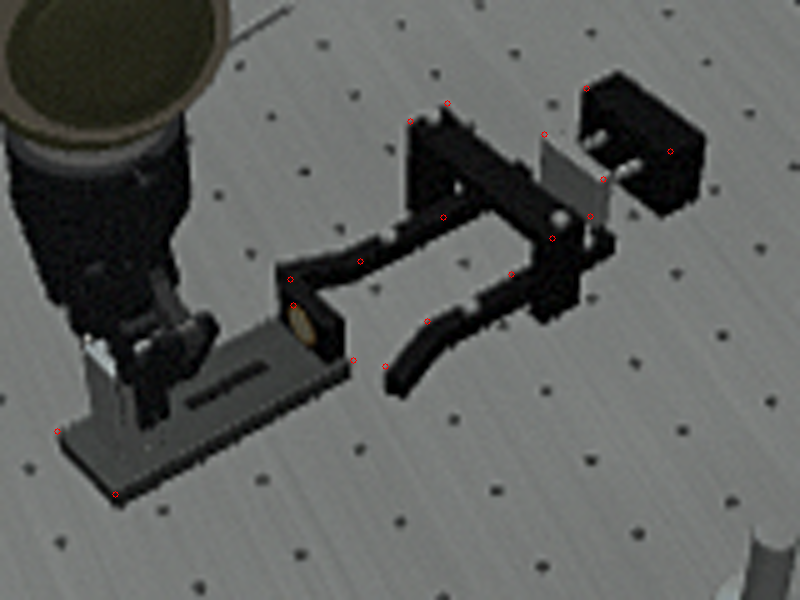

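Carrier and jig show the same small image offset (about 1 px), so their relative alignment is good. The front edge at (348,375) lies between the flares. The carrier is still about 2 mm above the board, so I'll seat it.

Request:
jog_arm:
  deltas:
    - {"finger_gap": 0,"pos": [0,0,0.001]}
    - {"finger_gap": 0,"pos": [0,0,0.001]}
    - {"finger_gap": 0}
    - {"finger_gap": 0}

```text
clock: 6.25
ee_pos: [0.469, 0.0878, 0.0335]
tcp_rot: [3.141, -0.001, 0.27]
wrist_force: [-2.1, 0.3, 6.0]
finger_gap: 0.0232
finger_force: 81.0
```

Request:
jog_arm:
  deltas:
    - {"finger_gap": 0,"pos": [0.01,0,0]}
    - {"finger_gap": 0,"pos": [0.015,0,0]}
    - {"finger_gap": 0,"pos": [0.015,0,0]}
    - {"finger_gap": 0,"pos": [0.01,0,0]}
    - {"finger_gap": 0}
    - {"finger_gap": 0}

```text
clock: 6.85
ee_pos: [0.5176, 0.1011, 0.0336]
tcp_rot: [3.141, -0.003, 0.27]
wrist_force: [2.0, 0.1, 4.8]
finger_gap: 0.0231
finger_force: 81.4
```

```bash
python3 -c "
from station import env; o=env.observe(); print(o['ee_pos'],o['tcp_rot'],o['wrist_force'],o['moment'])"
```

```text
[0.51764541 0.10112681 0.03355768] [ 3.14086342e+00 -2.72429721e-03  2.69844922e-01] [2.00950659 0.1424031  4.76643048] [ 0.00589376 -0.15749449  0.02000942]
```

Request:
jog_arm:
  deltas:
    - {"finger_gap": 0,"pos": [0.008,0,0]}
    - {"finger_gap": 0,"pos": [0.01,0,0]}
    - {"finger_gap": 0,"pos": [0.01,0,0]}
    - {"finger_gap": 0,"pos": [0.01,0,0]}
    - {"finger_gap": 0,"pos": [0.008,0,0]}
    - {"finger_gap": 0}

```text
clock: 7.45
ee_pos: [0.562, 0.1134, 0.0336]
tcp_rot: [3.141, -0.002, 0.27]
wrist_force: [2.6, 1.3, 5.4]
finger_gap: 0.0232
finger_force: 81.3
```

```bash
python3 - <<'E'
from ov import *
J=(.7383,.1617,.2684)
o=env.observe(); print(o['ee_pos'],o['tcp_rot'],o['wrist_force'],o['moment'])
overlay("wrist",J,"pics/w3.png",JP)
E
```

```text
[0.56199576 0.11344603 0.03357671] [ 3.14105997e+00 -2.37123621e-03  2.69774298e-01] [2.62102963 1.337145   5.36233906] [-0.00378783 -0.16904565  0.00951167]
```

View pics/w3.png

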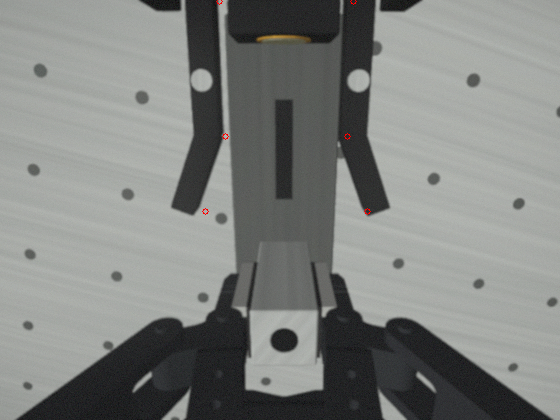

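The jig sits slightly left of the prediction: rail inner edges at about columns 222 and 340 at the kink, against 225 and 347. The bar spans 230–336 there, so the right gap is smaller. I'll measure the edges by row.

```bash
python3 - <<'E'
from h import *
s=env.snapshot("wrist"); c=cam(s); J=(.7383,.1617,.2684)
g=cv2.GaussianBlur(cv2.cvtColor(s["color"],cv2.COLOR_BGR2GRAY),(3,7),0).astype(float)
def jig(uv,z):
    p=plane(c,uv,z)-[J[0],J[1],0]; a,b=np.cos(J[2]),np.sin(J[2]); return np.round(1e3*np.c_[a*p[:,0]+b*p[:,1],-b*p[:,0]+a*p[:,1]],1)
for v in (50,100,130,170,230):
    print(v,"L",g[v,212:242].astype(int).tolist(),"R",g[v,328:358].astype(int).tolist())
for v in (50,100,130): print(v,"z14",jig([[222,v],[340,v]],.014).tolist(),"z12",jig([[231,v],[336,v]],.012).tolist())
E
```

```text
50 L [44, 42, 40, 39, 36, 36, 47, 78, 120, 152, 167, 170, 164, 147, 120, 98, 89, 87, 87, 87, 88, 89, 89, 89, 89, 89, 88, 88, 88, 88] R [85, 85, 85, 86, 86, 87, 86, 86, 86, 87, 87, 84, 75, 61, 46, 38, 38, 41, 42, 42, 42, 41, 40, 41, 42, 43, 44, 44, 44, 43]
100 L [49, 49, 49, 47, 44, 42, 40, 40, 50, 80, 121, 155, 170, 172, 166, 149, 125, 103, 92, 89, 89, 90, 90, 90, 91, 91, 91, 91, 91, 89] R [87, 87, 88, 88, 88, 88, 88, 89, 89, 86, 78, 63, 49, 41, 40, 42, 44, 45, 45, 44, 44, 44, 44, 45, 45, 45, 45, 46, 47, 47]
130 L [48, 48, 48, 48, 48, 47, 44, 42, 40, 45, 66, 103, 140, 163, 172, 169, 158, 137, 112, 96, 91, 89, 89, 90, 91, 91, 91, 91, 91, 90] R [88, 89, 89, 89, 89, 89, 90, 90, 86, 75, 58, 44, 40, 41, 44, 45, 45, 45, 45, 44, 45, 45, 44, 44, 45, 45, 45, 46, 46, 46]
170 L [127, 154, 168, 171, 171, 171, 172, 172, 173, 173, 173, 173, 174, 174, 174, 175, 175, 171, 158, 135, 110, 96, 92, 91, 91, 91, 91, 92, 92, 93] R [91, 91, 91, 90, 91, 91, 89, 94, 116, 146, 166, 172, 173, 173, 173, 173, 173, 173, 171, 162, 137, 99, 66, 49, 45, 45, 46, 46, 46, 47]
230 L [171, 171, 171, 172, 172, 172, 171, 171, 171, 171, 171, 171, 171, 171, 171, 171, 171, 172, 172, 171, 167, 154, 131, 110, 98, 94, 92, 92, 92, 93] R [91, 92, 92, 91, 94, 113, 142, 163, 170, 171, 171, 170, 170, 170, 170, 170, 170, 170, 170, 170, 171, 171, 171, 170, 170, 170, 170, 171, 171, 171]
50 z14 [[-84.2, 27.1], [-84.2, -22.8]] z12 [[-84.0, 23.6], [-84.0, -21.3]]
100 z14 [[-104.7, 28.0], [-104.6, -23.7]] z12 [[-104.7, 24.4], [-104.7, -22.2]]
130 z14 [[-117.7, 28.7], [-117.6, -24.3]] z12 [[-117.9, 24.9], [-117.8, -22.8]]
```

```bash
python3 - <<'E'
from h import *
s=env.snapshot("wrist"); c=cam(s); J=(.7383,.1617,.2684)
def jig(uv,z):
    p=plane(c,[uv],z)-[J[0],J[1],0]; a,b=np.cos(J[2]),np.sin(J[2]); return np.round(1e3*np.c_[a*p[:,0]+b*p[:,1],-b*p[:,0]+a*p[:,1]],1)[0].tolist()
for v,l,bl,br in ((50,219.5,226.5,341),(100,221.5,228.7,339),(130,222.9,230,337.4)): print(v,jig((l,v),0),jig((bl,v),.012),jig((br,v),.012))
print(jig((349,170),0),jig((212,170),0))
E
```

```text
50 [-83.0, 30.5] [-84.2, 25.5] [-84.1, -23.5]
100 [-105.2, 30.6] [-104.9, 25.4] [-104.9, -23.5]
130 [-119.3, 30.6] [-118.0, 25.4] [-118.0, -23.4]
[-139.1, -31.9] [-139.2, 37.2]
```

The carrier is parallel to the channel but about 2 mm right of its centre line (left gap 5 mm, right gap about 0.5 mm). I'll shift 2 mm left and go on to just short of the stop.

Request:
jog_arm:
  deltas:
    - {"finger_gap": 0,"pos": [0,-0.001,0]}
    - {"finger_gap": 0,"pos": [0,-0.001,0]}
    - {"finger_gap": 0,"pos": [0.008,0,0]}
    - {"finger_gap": 0,"pos": [0.01,0,0]}
    - {"finger_gap": 0,"pos": [0.01,0,0]}
    - {"finger_gap": 0,"pos": [0.01,0,0]}
    - {"finger_gap": 0,"pos": [0.01,0,0]}
    - {"finger_gap": 0,"pos": [0.008,0,0]}

```text
clock: 8.4
ee_pos: [0.6145, 0.1301, 0.0336]
tcp_rot: [3.141, 0.0, 0.27]
wrist_force: [-4.0, -1.2, 9.2]
finger_gap: 0.023
finger_force: 81.6
```

Request:
jog_arm:
  deltas:
    - {"finger_gap": 0}
    - {"finger_gap": 0}

```text
clock: 8.6
ee_pos: [0.615, 0.1302, 0.0336]
tcp_rot: [3.141, -0.002, 0.27]
wrist_force: [2.3, 0.2, 5.1]
finger_gap: 0.0232
finger_force: 81.3
```

```bash
python3 - <<'E'
from h import *
for n in("scene","side"):
    s=env.snapshot(n);cv2.imwrite(f"pics/{n}5.png",s["color"])
a=cv2.imread("pics/scene5.png")[185:255,285:401];b=cv2.imread("pics/side5.png")[138:213,240:340]
a=cv2.resize(a,(580,350),interpolation=cv2.INTER_CUBIC)[:300,100:500];b=cv2.resize(b,(500,375),interpolation=cv2.INTER_CUBIC)[:300,60:460]
cv2.imwrite("pics/m5.png",cv2.convertScaleAbs(np.hstack([a,b]),alpha=1.6))
o=env.observe(); print(o['ee_pos'],o['tcp_rot'],o['wrist_force'],o['moment'])
E
```

```text
[0.61494396 0.13017135 0.03358705] [ 3.14114775e+00 -2.00698643e-03  2.69704635e-01] [1.97373667 1.12564707 5.25763946] [ 0.03808188 -0.33236465  0.00530842]
```

View pics/m5.png

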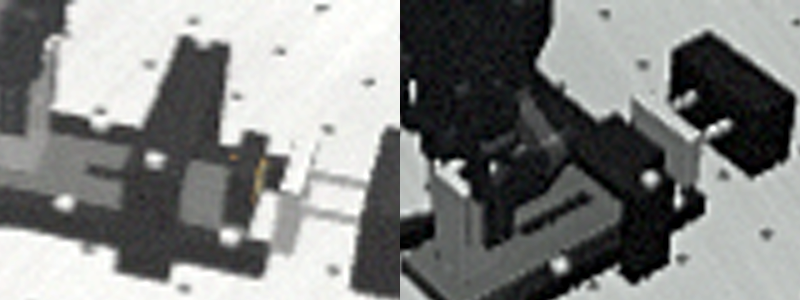

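The lens plate (about (250,190) in the left crop) has passed the bridge, and the nose is about 10 mm short of the bright stop. I'll creep on in small steps to find contact by the force.

Request:
jog_arm:
  deltas:
    - {"finger_gap": 0,"pos": [0.002,0,0]}
    - {"finger_gap": 0,"pos": [0.002,0,0]}
    - {"finger_gap": 0,"pos": [0.002,0,0]}

```text
clock: 9.0
ee_pos: [0.6199, 0.1316, 0.0336]
tcp_rot: [3.141, 0.0, 0.27]
wrist_force: [-3.6, -0.8, 8.0]
finger_gap: 0.023
finger_force: 81.8
```

Request:
jog_arm:
  deltas:
    - {"finger_gap": 0,"pos": [0.002,0,0]}
    - {"finger_gap": 0,"pos": [0.002,0,0]}

```text
clock: 9.2
ee_pos: [0.6238, 0.1327, 0.0336]
tcp_rot: [3.141, 0.0, 0.27]
wrist_force: [-4.1, -1.4, 8.2]
finger_gap: 0.0234
finger_force: 81.8
```

Request:
jog_arm:
  deltas:
    - {"finger_gap": 0,"pos": [0.002,0,0]}

```text
clock: 9.3
ee_pos: [0.6257, 0.1332, 0.0336]
tcp_rot: [3.141, 0.0, 0.27]
wrist_force: [-2.1, -0.7, 7.9]
finger_gap: 0.0234
finger_force: 81.7
```

Request:
jog_arm:
  deltas:
    - {"finger_gap": 0,"pos": [0.002,0,0]}

```text
clock: 9.4
ee_pos: [0.6276, 0.1337, 0.0336]
tcp_rot: [3.141, 0.001, 0.27]
wrist_force: [-4.3, -1.3, 9.4]
finger_gap: 0.0235
finger_force: 81.7
```

Request:
jog_arm:
  deltas:
    - {"finger_gap": 0,"pos": [0.002,0,0]}

```text
clock: 9.5
ee_pos: [0.6293, 0.1342, 0.0336]
tcp_rot: [3.141, 0.001, 0.27]
wrist_force: [-5.7, -1.9, 9.3]
finger_gap: 0.0234
finger_force: 81.9
```

Request:
jog_arm:
  deltas:
    - {"finger_gap": 0,"pos": [0.002,0,0]}

```text
clock: 9.6
ee_pos: [0.6309, 0.1347, 0.0336]
tcp_rot: [3.142, 0.002, 0.27]
wrist_force: [-8.3, -1.7, 10.9]
finger_gap: 0.0228
finger_force: 82.0
```

Request:
jog_arm:
  deltas:
    - {"finger_gap": 0,"pos": [0.001,0,0]}

```text
clock: 9.7
ee_pos: [0.6318, 0.135, 0.0336]
tcp_rot: [3.142, 0.002, 0.27]
wrist_force: [-9.3, -2.3, 12.6]
finger_gap: 0.0229
finger_force: 82.1
```

Request:
jog_arm:
  deltas:
    - {"finger_gap": 0,"pos": [0.001,0,0]}
    - {"finger_gap": 0,"pos": [0.001,0,0]}

```text
clock: 9.9
ee_pos: [0.6333, 0.1354, 0.0335]
tcp_rot: [-3.142, 0.003, 0.27]
wrist_force: [-11.7, -2.4, 12.6]
finger_gap: 0.0231
finger_force: 82.1
```

Request:
jog_arm:
  deltas:
    - {"finger_gap": 0,"pos": [0.001,0,0]}
    - {"finger_gap": 0,"pos": [0.001,0,0]}

```text
clock: 10.1
ee_pos: [0.635, 0.1359, 0.0336]
tcp_rot: [-3.141, 0.004, 0.27]
wrist_force: [-12.4, -2.7, 13.1]
finger_gap: 0.0233
finger_force: 82.2
```

Request:
jog_arm:
  deltas:
    - {"finger_gap": 0,"pos": [0.001,0,0]}
    - {"finger_gap": 0}
    - {"finger_gap": 0}

```text
clock: 10.4
ee_pos: [0.636, 0.1361, 0.0336]
tcp_rot: [-3.141, 0.004, 0.27]
wrist_force: [-12.6, -3.2, 13.7]
finger_gap: 0.0232
finger_force: 82.3
```

```bash
python3 - <<'E'
from h import *
im={n:np.mean([env.snapshot(n)["color"].astype(float) for _ in range(4)],0) for n in("scene","side")}
for n in im: cv2.imwrite(f"pics/{n}6.png",im[n])
rows=[]
for t in (cv2.imread("pics/scene0.png"),cv2.imread("pics/scene6.png")): rows.append(cv2.resize(t[200:250,345:395],(400,400),interpolation=cv2.INTER_CUBIC))
cv2.imwrite("pics/m6.png",cv2.convertScaleAbs(np.hstack(rows),alpha=1.4))
for i in range(3):
    o=env.observe(); print(o['ee_pos'],o['tcp_rot'],o['wrist_force'],o['moment'],o["clock"])
E
```

```text
[0.63595657 0.13613908 0.03358576] [-3.14147039  0.00399771  0.26972989] [-12.51275147  -2.99514309  12.53620138] [-0.53685755  1.3286118  -0.16361968] 10.8
[0.63595657 0.13613908 0.03358576] [-3.14147039  0.00399771  0.26972989] [-12.51275147  -2.99514309  12.53620138] [-0.53685755  1.3286118  -0.16361968] 10.8
[0.63595657 0.13613908 0.03358576] [-3.14147039  0.00399771  0.26972989] [-12.51275147  -2.99514309  12.53620138] [-0.53685755  1.3286118  -0.16361968] 10.8[ WARN:0@4.851] global loadsave.cpp:1063 imwrite_ Unsupported depth image for selected encoder is fallbacked to CV_8U.
```

View pics/m6.png

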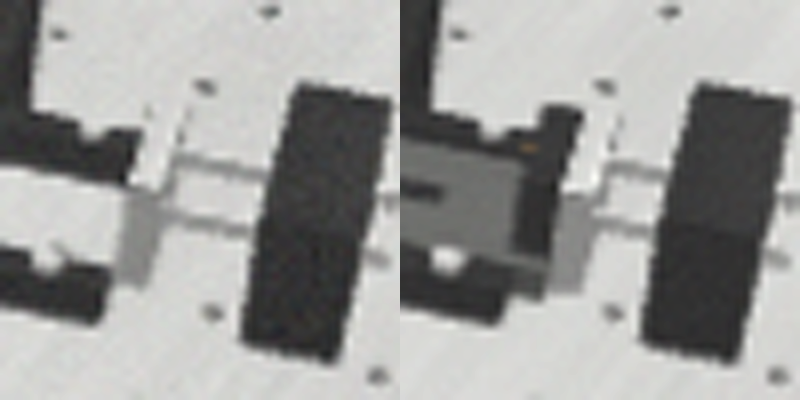

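The stop plate's corners moved about 31 zoomed px, for example (187,110) to (217,115), and the block's 28 mm spans about 95 px. That makes about 9 mm. I'll refine this by subpixel template matching.

```bash
cat > disp.py <<'E'
from h import *
from scipy.ndimage import gaussian_filter
import sys
s=[env.snapshot("scene") for _ in range(4)]; c=cam(s[0])
A=cv2.imread("pics/scene0.png").astype(np.float32).mean(2); B=np.mean([x["color"] for x in s],0).astype(np.float32).mean(2)
J=np.array([.7383,.1617]); d=np.array([np.cos(.2684),np.sin(.2684)])
q=[proj(c,[*(J+d*t),.022])[0] for t in (.005,.015)]; px=(q[1]-q[0])/10; print("px per mm",px)
y0,y1,x0,x1=212,236,363,378     # plate right part + free board at its right, first picture
best=[]
k=4; Au=cv2.resize(A,None,fx=k,fy=k,interpolation=cv2.INTER_CUBIC); Bu=cv2.resize(B,None,fx=k,fy=k,interpolation=cv2.INTER_CUBIC)
# plate lit side (grey) region: edge between plate and board on its right
for (y0,y1,x0,x1) in ((220,237,361,370),(213,237,361,370),(225,237,362,369)):
    T=Au[y0*k:y1*k,x0*k:x1*k]
    S=Bu[(y0-3)*k:(y1+4)*k,(x0-2)*k:(x1+9)*k]
    R=cv2.matchTemplate(S,T,cv2.TM_CCOEFF_NORMED); _,v,_,m=cv2.minMaxLoc(R)
    du=np.array([m[0]/k-2,m[1]/k-3]); print(du,round(v,3),"mm",round(du@px/(px@px),2))
o=env.observe(); print(o["ee_pos"],o["wrist_force"],o["tcp_rot"])
E
python3 disp.py
```

```text
px per mm [0.43296742 0.08729424]
[4.25 0.75] 0.97 mm 9.77
[4.   0.75] 0.773 mm 9.21
[4.   0.75] 0.987 mm 9.21
[0.63593163 0.13614563 0.03353641] [-11.84152067  -2.56286094  12.89395461] [-3.14147073  0.00407194  0.26975966]
```

Request:
jog_arm:
  deltas:
    - {"finger_gap": 0,"pos": [0.0008,0,0]}
    - {"finger_gap": 0}
    - {"finger_gap": 0}
    - {"finger_gap": 0}
    - {"finger_gap": 0}

```text
clock: 11.5
ee_pos: [0.6366, 0.1363, 0.0336]
tcp_rot: [-3.141, 0.005, 0.27]
wrist_force: [-13.6, -3.4, 15.0]
finger_gap: 0.0232
finger_force: 82.4
```

```bash
python3 disp.py; python3 - <<'E'
from ov import *
J=(.7375,.1646,.2684)
overlay("wrist",J,"pics/w7.png",JP)
a=cv2.imread("pics/w7.png")[:300,:400+0]; 
b=env.snapshot("side")["color"][120:195,240:340]
cv2.imwrite("pics/m7.png",np.hstack([cv2.imread("pics/w7.png")[:300,100:500],cv2.convertScaleAbs(cv2.resize(b,(400,300),interpolation=cv2.INTER_CUBIC),alpha=1.5)]))
E
```

```text
px per mm [0.43296742 0.08729424]
[4.5 1. ] 0.961 mm 10.43
[4.5  0.75] 0.763 mm 10.32
[4.25 0.75] 0.981 mm 9.77
[0.6365383  0.13629784 0.03355492] [-13.48803243  -3.0875399   13.87516096] [-3.14141123  0.0045707   0.26968444]
```

View pics/m7.png

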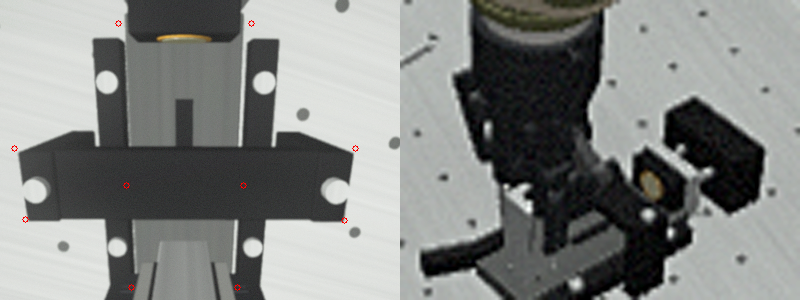

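The carrier is straight and centred between the rails under the bridge, and its lens plate is flat on the stop. The plate is pushed in about 10 mm. The wrist feels about 13.8 N along the channel, less about 4 N of drag, which also gives about 10 N.

```bash
python3 -c "
from station import env; print(env.hand_in())"
```

```text
the job is handed in; nothing more can be done
None
```

The lens carrier is in the channel under the bridge, gripped by its post and held flat and straight, pressing the stop with about 10 N (plate pushed in about 10 mm); the job was handed in at about 12 s, with the other parts left alone.

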